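Close the split test cell on its dowels and hold it shut

ROBOT

A 7-joint arm with a two-finger parallel gripper is mounted at the origin on a cart in front of the work surface, level with it; the furniture and walls round the work are solid. World frame = base frame: x ahead of the robot, y to its left, z up, the work surface at z = 0. Lengths are in mm, angles in rad, forces in N, time in s.
With the tool pointing down it reaches from about 425 to 875 mm from the base axis. Payload 4.7 kg.
Tool frame: the origin (TCP) lies at the very end of the fingers, on their centre line; the grasp point (between the pads) lies 19 mm behind it; z points along the fingers, y is the line along which they close (so a half turn about z gives the same grasp; the last joint's range is limited). The gripper opens to 85 mm and grips with 20 to 120 N. Pads are 22 mm wide; open, the fingers measure 114 mm over their backs; the gripper's body (76 mm by 85 mm) begins 54 mm behind the grasp point. The pads swing forward as they close: fully open they stand 13 mm farther back than shut.
Start: joints at [1.217, 0.321, -0.07, 1.45, 0.023, 1.371, -0.057], TCP at [233.698, -606.556, 231.349] pointing down, gripper open.
Joint ranges: [-2.86, 2.86], [-0.3, 2.09], [-1.38, 1.24], [0.06, 2.45], [-1.56, 4.7], [0.09, 2.05], [-2.69, 2.69]. Speed limits (rad/s): [2.57, 2.57, 3.14, 3.14, 3.14, 3.14, 3.14].

INTERFACE

Orientations are given as [roll, pitch, yaw] about the fixed x, y, z axes, in that order (R = Rz(yaw) Ry(pitch) Rx(roll)).
In Python, from workcell import get_state, read_camera, calibration, hand_in gives the robot as it stands.
- The arm moves only by the tool jog_arm, never from a script. Its argument "motion" is text: rows parted by semicolons, each of 7 numbers parted by spaces: the shift along the tool's x, y, z in m, then the turn, a rotation vector about the tool's x, y, z in degrees, then the opening in per cent of the stroke, from 0 (shut) to 100 (fully open). A call has 1 to 12 rows; each row shifts and turns the commanded pose from where the row before left it, along the tool's axes as they then stand; what a row does not reach is not made up. A row lasts 1/12 s, in which the tool goes at most 41.7 mm and 7.16 degrees, less where a joint would pass 70% of its speed; a pose out of reach is approached as far as the arm can. A call with a gripper value outside its range is refused whole. The fingers move at their own pace and stop on an object; the grip force is fixed at half the most. Time passes only in rows, so rows that do not move let the fingers close. It gives the time, the measured TCP pose, the force, the opening and the grip force at its end, in the units of the state.
- get_state(): the state, without advancing time (a new reading comes with each control period).
- read_camera(name): name is "scene" or "top" or "wrist"; returns the picture (400x640x3 uint8, red, green, blue); there is no depth.
- calibration(name): a dict with "fx", "fy", "cx", "cy" (pixels), "position" and "attitude" of the camera in the world; the wrist camera has in their place "hand_eye" (4x4, takes a point from camera to tool coordinates, whose origin is the TCP and whose axes are the flange's). Camera axes: x right, y up, looking along -z (the intrinsics and any distortion apply to the point x, -y, -z); pixel columns grow to the right and rows downward; lengths in mm; the calibration is good to about 2 mm. A picture is of the moment at which its call begins: read the wrist's pose just before it. calibration takes no time and is no camera call.
- hand_in(): hands the job in; it is judged then, once.
The state is a dict: "time_s": time; "joint_positions": joint angles; "qvel": joint speeds; "joint_torque": joint torques, N m; "eef_pos": TCP position; "tool_rot": TCP orientation; "ft_force": force on the tool from outside, world axes, zero at the start; "moment": the same for the moment, N m; "width": opening from 0.0 (shut) to 1.0 (fully open); "finger_force": force on a finger pad.
Only numpy, scipy, OpenCV 4.12 (cv2) and the standard library are available. Lean on these libraries where they do the work, as an engineer would, in place of code of your own. Each camera call takes 0.05 s, during which the arm holds its last target. There are 200 camera calls.

TASK

Get the membrane test cell closed for screwing: first pull the transport-lock slide on the lower half all the way back to its end stop, so that its tongue is clear of the seat. Then pick up the loose upper half (it has a grip rib), lower it over the two dowels (thick dowel in the large hole, thin one in the small hole) and press it down against the sprung seal until the two halves meet flush all round. Finish like that, still holding the halves pressed together - do not let go - and leave the beaker, the film roll and the tape roll standing where they are.

Things in the scene. Friction and masses are not known exactly. Their poses are not given: they have to be found in the camera images.
- cell_base: Fixed lower half of the cell: grey foot plate 170 x 126 x 8 mm (local x -122 to +48 mm) with an aluminium block 70 x 110 mm (x by y) whose flat top, the mating face, is 30 mm above the worktop. Origin: on the worktop under the block's middle; z up; -x is the lock slide's end, towards the robot (turned by at most 0.35 rad).
- dowel_thick (a point): Tip of the thick steel dowel, 12 mm diameter, standing on the mating face at cell_base y = -40 mm, x = 0. Both dowels rise 22 mm above the face: parallel for 15 mm, then tapered.
- dowel_thin (a point): Tip of the thin steel dowel, 8 mm diameter, 22 mm above the mating face at cell_base y = +40 mm, x = 0.
- seat (a point): Middle of the lower half's mating face (block top, 30 mm above the worktop), axes as cell_base. The halves are flush when the upper half's underside is at this height.
- lock_slide (a joint): Travel of the steel transport-lock slide in m along cell_base's -x: 0 to 0.012 at the start (its flat tongue, 18 mm wide, lies over the seat 6 to 12 mm above the mating face and blocks the upper half), 0.040 at the end stop (tongue clear). About 2 N moves it; it stays where it is left.
- lock_grip (a point): Point on the slide's upright grip, 61 mm above the worktop, moving with the slide. The grip is a 14 x 14 mm post on the steel carriage (carriage top 42 mm, grip top 71 mm above the worktop), free on both sides along local y. Axes as cell_base; 58.5 mm from the block's middle along -x when the joint is 0.
- seal (a joint): How far the dark rubber seal frame (50 x 52 mm, on springs, in the middle of the mating face) is pressed in, m: 0 when free, standing 5 mm proud of the face; 0.005 when flush. It takes about 5 N to start it and 9 N to press it flush, more than the upper half's weight; it springs back when let go.
- cover: Loose upper half, white plastic, 0.18 to 0.35 kg: plate 70 x 110 x 14 mm (x, y, z) with chamfered through-holes at local x = 0: large, 14.8 mm, at y = -40 mm; small, 10.8 mm, at y = +40 mm. On top a grip rib 16 mm thick (x), 46 mm long (y). Origin: centre of underside. Lies rib up, left or right of the lower half; local x points away from the robot (within 0.5 rad).
- cover_rib (a point): Middle of the top of the cover's rib, 46 mm above its underside, axes as cover.
- beaker: Bystander: small beaker with spout, 67 mm across, 83 mm high, on the other side of the lower half from the cover; origin at the centre of its underside.
- film_roll: Bystander: roll of film standing on end, 36 mm diameter, 104 mm high; origin at the centre of its underside.
- tape_roll: Bystander: roll of paper tape lying flat, 72 mm diameter, 18 mm high, behind and left of the lower half; origin at the centre of its underside.
Not all that is in view belongs to the job. Several things look just like the cover: the one meant starts farthest to the robot's right.

How it is judged (in metres and radians):
On the way, in this order (a step that is already met when the one before it is completed fails the run):
1. the lock slide is at its end stop (within 2.5 mm) (value of joint lock_slide above 0.0375 m), for 0.2 s.
2. the upper half is on both dowels and down to the seal: centred within 3 mm, square and level, less than 8 mm above the mating face (horizontal distance between cover and seat below 0.003 m and angle between the x axis of cover and the x axis of cell_base, either way round below 0.05 rad and angle between the z axis of cover and the z axis of cell_base, either way round below 0.03 rad and z of cover in the frame of seat below 0.008 m), for 0.1 s.
At the end, for the whole second after the job is handed in: Slide within 2.5 mm of its stop; upper half on both dowels (3 mm, 0.05 rad; level to 0.03 rad), underside within 1.8 mm of the mating face, seal in over 3 mm, over 5 N between the halves, at rest, fingers on it with over 2 N; the three bystanders within 3 cm of their start (value of joint lock_slide above 0.0375 m and horizontal distance between cover and seat below 0.003 m and angle between the x axis of cover and the x axis of cell_base, either way round below 0.05 rad and angle between the z axis of cover and the z axis of cell_base, either way round below 0.03 rad and z of cover in the frame of seat between -0.003 and 0.0018 m and value of joint seal above 0.003 m and contact force between cover and cell_base above 5 N and contact force between the fingers and cover above 2 N and linear speed of cover below 0.02 m/s and distance of each of beaker, film_roll, tape_roll from where it was at the start of the episode below 0.03 m); the arm keeps its last pose, push and grip.
It fails at once if the beaker, the film roll or the tape roll is pushed away (over 3 cm) or tipped over (distance of any of beaker, film_roll, tape_roll from where it was at the start of the episode above 0.03 m or angle between any of beaker, film_roll's own z axis and vertical above 0.5 rad).
It also fails if it takes over 51 s, if anything falls off the work surface, if the arm or the gripper's body presses on something with over 40 N, if the wrist force passes 120 N, or if a joint passes its speed limit or range.

## Working session

There is one attempt and no reset: what is moved stays moved. The work goes in short steps, Python scripts to look and compute and a tool call to move; the robot and the scene stay as the last step left them, time stands still between calls to the robot, and variables do not carry over. Pictures are saved under pics/ and viewed, at most 10 in all, crops included, and the job is handed in when it is done.

Besides the shell and the picture viewer there is one more tool, called after "Request:" by a JSON object that holds its "method" and its "body", one argument or row to a line. jog_arm: Moves the arm, as the interface text tells. Its arguments: {"type":"object","properties":{"motion":{"type":"string"}},"required":["motion"]}

```bash
mkdir -p pics; ls
python3 - <<'E'
from workcell import *
import cv2
print(get_state())
for n in("scene","top"):
    cv2.imwrite(f"pics/{n}0.png",read_camera(n)[:,:,::-1]); print(n,calibration(n))
print(calibration("wrist"))
E
```

```text
pics
{'time_s': 0.0, 'joint_positions': array([ 1.21713182,  0.32183773, -0.07008423,  1.45167632,  0.02256382,
        1.37080891, -0.0569047 ]), 'qvel': array([ 1.69825829e-03, -1.20654297e-04, -4.65837310e-04, -4.09908563e-04,
       -1.10339320e-05,  2.94681803e-04, -3.67677301e-04]), 'joint_torque': array([ 3.39175731e-04, -4.93577850e+01, -3.82166170e-01, -3.14332187e+01,
        1.29907677e-02,  1.14393770e-02,  9.09190419e-06]), 'eef_pos': array([ 233.46448995, -606.04243553,  230.2132626 ]), 'tool_rot': array([-3.13964989e+00,  6.38302969e-05,  3.67782777e-01]), 'ft_force': array([-1.4330668 ,  0.31348484,  0.04075315]), 'moment': array([-0.01895532,  0.0558432 ,  0.00424851]), 'finger_force': 0.0, 'width': 0.9972885087073727}
scene {'fx': 488.5191275128404, 'fy': 488.5191275128404, 'cx': 326.5355134794733, 'cy': 201.69005503763955, 'position': array([-403.44795687,  781.38512464,  643.06486972]), 'attitude': array([ 1.14832542, -0.0192554 , -2.21174876])}
top {'fx': 423.2007778430743, 'fy': 423.2007778430743, 'cx': 326.19141397071513, 'cy': 200.17681802448186, 'position': array([ 375.3314914 ,   -7.11761981, 1254.51543707]), 'attitude': array([ 0.18952057,  0.00617536, -1.57980598])}
{'fx': 303.2149819953694, 'fy': 303.2149819953694, 'cx': 316.1566809360509, 'cy': 199.90545490099495, 'hand_eye': array([[ 3.83912602e-04,  9.57581289e-01,  2.88163023e-01,
         7.41343604e+01],
       [ 9.99999874e-01, -2.74437959e-04, -4.20303401e-04,
         2.20027060e-01],
       [-3.23391800e-04,  2.88163148e-01, -9.57581274e-01,
        -1.42171144e+02],
       [ 0.00000000e+00,  0.00000000e+00,  0.00000000e+00,
         1.00000000e+00]])}
```

View pics/top0.png

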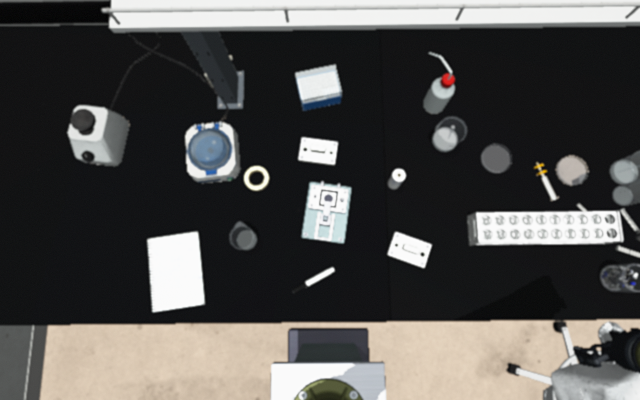

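View pics/scene0.png

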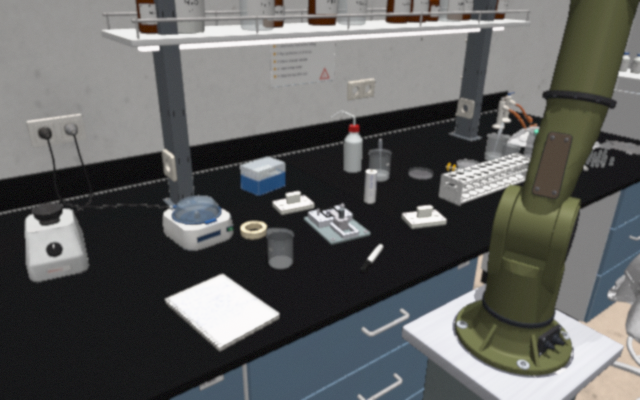

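The top view shows the lower half at (327,212), slide towards the robot. Lookalikes for the cover are the white ribbed plate at (410,250) and the one at (318,151). The one farthest right is (410,250). The beaker is at (243,236), the film roll at (398,178) and the tape roll at (256,178). Next is a close crop to check the choice.

```bash
cat > h.py <<'E'
import numpy as np, cv2
from scipy.spatial.transform import Rotation as R
from workcell import *
def cam(name, st=None):
    """K, camera-to-world rotation, camera position"""
    c=calibration(name)
    if "hand_eye" in c:
        T=R.from_euler("xyz",st["tool_rot"]).as_matrix(); H=c["hand_eye"]
        M,p=T@H[:3,:3], T@H[:3,3]+st["eef_pos"]
    else: M,p=R.from_euler("xyz",c["attitude"]).as_matrix(), c["position"]
    return c,M,p
def ray(cm,u,v,z):
    c,M,p=cm; d=M@np.array([(u-c["cx"])/c["fx"],-(v-c["cy"])/c["fy"],-1]); return p+d*(z-p[2])/d[2]
def proj(cm,X):
    c,M,p=cm; q=(np.atleast_2d(X)-p)@M
    return np.c_[c["cx"]-c["fx"]*q[:,0]/q[:,2], c["cy"]+c["fy"]*q[:,1]/q[:,2]]
E
python3 - <<'E'
from h import *
im=cv2.imread("pics/top0.png"); cv2.imwrite("pics/c1.png",cv2.resize(im[165:275,290:440],None,fx=5,fy=5,interpolation=cv2.INTER_CUBIC))
cm=cam("top")
for n,u,v,z in[("cover",410,250,14),("decoy",318,151,14),("base",328,198,30),("film",398,175,104),("tape",256,178,18),("beaker",243,230,83)]: print(n,ray(cm,u,v,z).round())
E
```

```text
cover [ 463. -245.   14.]
decoy [766.  22.  14.]
base [617.  -7.  30.]
film [ 666. -204.  104.]
tape [683. 209.  18.]
beaker [518. 230.  83.]
```

View pics/c1.png

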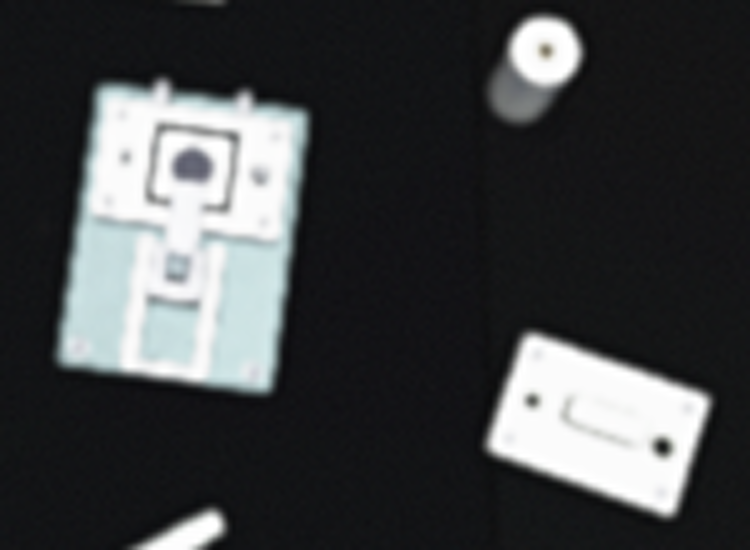

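The crop confirms the cover: a ribbed plate with corners near (530,335), (710,400), (675,517) and (487,450), small hole at (532,400) and large hole at (662,446). The foot plate corners are (98,82), (310,107), (270,392) and (57,365), and the slide grip is at (177,265).

```bash
cat >> h.py <<'E'
def fit(local,world):
    """planar rigid fit: x,y,yaw, residual (mm)"""
    a,b=np.array(local,float),np.array(world)[:,:2]; am,bm=a.mean(0),b.mean(0)
    z=((b-bm)@[1,1j]*np.conj((a-am)@[1,1j])).sum(); th=np.angle(z); c,s=np.cos(th),np.sin(th); M=np.array([[c,-s],[s,c]])
    t=bm-M@am; return t.round(1),round(th,4),np.abs(a@M.T+t-b).max().round(1)
E
python3 - <<'E'
from h import *
cm=cam("top")
W=lambda L,z:[ray(cm,290+(u-2)/5,165+(v-2)/5,z) for u,v in L]
print("cover",fit([(35,55),(35,-55),(-35,-55),(-35,55)],W([(530,335),(710,400),(675,517),(487,450)],14)))
print("cover holes",fit([(0,40),(0,-40)],W([(532,400),(662,446)],14)))
print("base",fit([(48,63),(48,-63),(-122,-63),(-122,63)],W([(98,82),(310,107),(270,392),(57,365)],8)))
print("grip",W([(177,263)],71))
E
```

```text
cover (array([ 464.1, -243.7]), np.float64(-0.3601), np.float64(2.7))
cover holes (array([ 465.4, -241.7]), np.float64(-0.3528), np.float64(0.3))
base (array([616.6,  -7.1]), np.float64(-0.1434), np.float64(2.3))
grip [array([553.47161244,   1.95336121,  71.        ])]
```

Request:
{"method": "jog_arm", "body": {
  "motion": "0.029 -0.025 0 0 0 0 100;0.029 -0.025 0 0 0 0 100;0.029 -0.025 0 0 0 0 100;0.029 -0.025 0 0 0 0 100;0.029 -0.025 0 0 0 0 100;0.029 -0.025 0 0 0 0 100;0.029 -0.025 0 0 0 0 100;0.029 -0.025 0 0 0 0 100;0.029 -0.025 0 0 0 0 100;0.029 -0.025 0 0 0 0 100;0.029 -0.025 0 0 0 0 100;0.029 -0.025 0 0 0 0 100"
}}

```text
time_s: 1.1
eef_pos: [450.8, -199.7, 231.1]
tool_rot: [3.141, 0.0, 0.368]
ft_force: [0.1, -0.6, 0.2]
width: 0.997
finger_force: 0.0
```

Request:
{"method": "jog_arm", "body": {
  "motion": "0.029 -0.025 0 0 0 0 100;0.029 -0.025 0 0 0 0 100;0.029 -0.025 0 0 0 0 100;0.029 -0.025 0 0 0 0 100;0.029 -0.025 0 0 0 0 100;0.029 -0.025 0 0 0 0 100;0 0 0 0 0 5.9 100;0 0 0 0 0 5.9 100;0 0 0 0 0 5.9 100;0 0 0 0 0 5.9 100;0 0 0 0 0 5.7 100;0 0 0 0 0 0 100"
}}

```text
time_s: 2.1
eef_pos: [558.7, 1.0, 230.8]
tool_rot: [3.141, 0.001, -0.146]
ft_force: [0.4, 0.5, -0.3]
width: 1.001
finger_force: 0.0
```

Run:
```python
from h import *
st=get_state(); im=read_camera("wrist")[:,:,::-1]; cv2.imwrite("pics/w1.png",im); np.save("w1.npy",np.r_[st["eef_pos"],st["tool_rot"]])
print(st["time_s"],st["eef_pos"],st["tool_rot"],st["qvel"].round(3))
cv2.imwrite("pics/w1v.png",cv2.resize(im[:,160:480],None,fx=1.5,fy=1.5) if 0 else im)
cm=cam("wrist",st); print(proj(cm,[[616,-7,30],[553,2,71]]))
```

```text
2.1 [558.66523909   1.02631172 230.78516622] [ 3.14136202e+00  9.73911046e-04 -1.45944628e-01] [ 0.009 -0.002 -0.009 -0.001  0.002  0.001  0.15 ]
[[315.79856399 123.98575318]
 [316.02898466 189.60241817]]
```

View pics/w1.png

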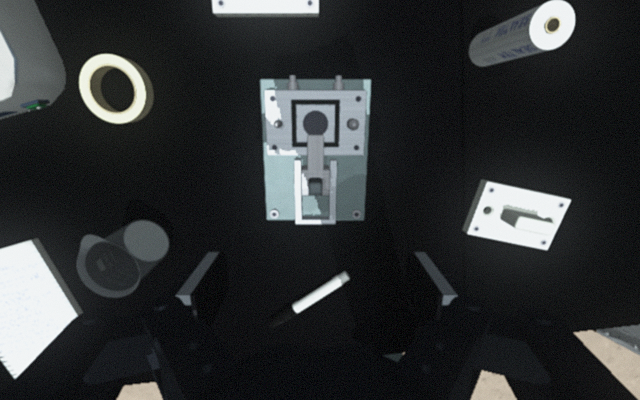

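The wrist view shows the lower half centred, with foot plate corners (261,80), (371,80), (365,221), (264,221). Dowel tips are near (278,124) and (353,124), the grip is near (316,185), and the cover is at (517,215).

Run:
```python
from h import *
a=np.load("w1.npy"); cm=cam("wrist",dict(eef_pos=a[:3],tool_rot=a[3:]))
W=lambda L,z:[ray(cm,u,v,z) for u,v in L]
print("base",fit([(48,63),(48,-63),(-122,-63),(-122,63)],W([(261,80),(371,80),(365,221),(264,221)],8)))
print("dowels",fit([(0,40),(0,-40)],W([(278,124),(353.5,124)],52)))
print("cover",fit([(35,55),(35,-55),(-35,-55),(-35,55)],W([(484,181),(571,199),(547,249),(465,231)],14)))
print("holes",fit([(0,40),(0,-40)],W([(488,211),(544,220)],14)))
print("grip",W([(315.5,185)],71))
im=cv2.imread("pics/w1.png")
cv2.imwrite("pics/w1c.png",np.hstack([cv2.resize(im[70:230,250:380],None,fx=3.4,fy=3.4,interpolation=cv2.INTER_CUBIC),cv2.resize(im[170:260,460:580],(350,544),interpolation=cv2.INTER_CUBIC)]))
```

```text
base (array([615.5,  -6.5]), np.float64(-0.153), np.float64(2.1))
dowels (array([617. ,  -7.1]), np.float64(-0.1456), np.float64(1.2))
cover (array([ 467.8, -240.6]), np.float64(-0.3586), np.float64(2.3))
holes (array([ 468.2, -239.7]), np.float64(-0.3094), np.float64(3.0))
grip [array([557.90346867,   1.82844101,  71.        ])]
```

View pics/w1c.png

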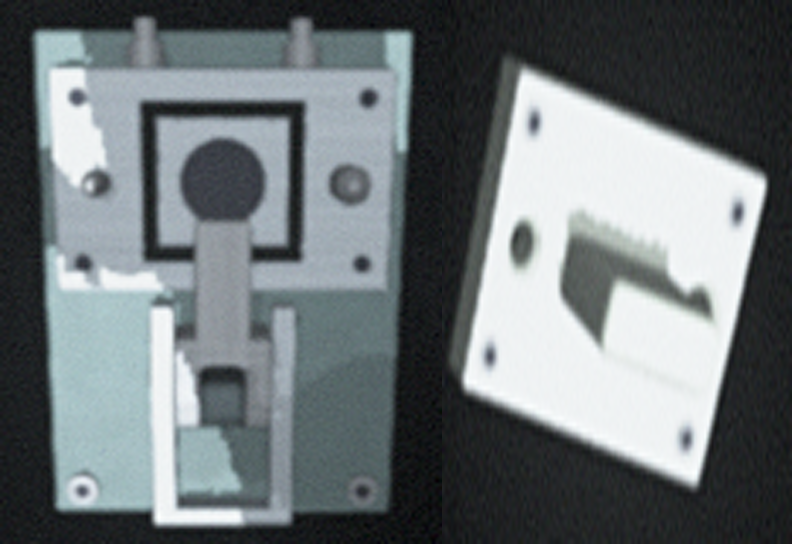

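Request:
{"method": "jog_arm", "body": {
  "motion": "-0.0028 -0.0006 0.030 0 0 0 60;0 0 0.035 0 0 0 60;0 0 0.035 0 0 0 60;0 0 0.035 0 0 0 60;0 0 0.030 0 0 0 60;0 0 0.015 0 0 0 60;0 0 0.003 0 0 0 60;0 0 0 0 0 0 60;0 0 0 0 0 0 0;0 0 0 0 0 0 0;0 0 0 0 0 0 0;0 0 0 0 0 0 0"
}}

```text
time_s: 3.15
eef_pos: [557.7, 2.6, 50.2]
tool_rot: [-3.141, -0.003, -0.143]
ft_force: [-1.1, 0.6, 5.7]
width: 0.15
finger_force: 59.4
```

Request:
{"method": "jog_arm", "body": {
  "motion": "0 0 0 0 0 0 0;0 0 0 0 0 0 0;0 0 0 0 0 0 0;0 0 0 0 0 0 0"
}}

```text
time_s: 3.48
eef_pos: [557.8, 2.6, 50.2]
tool_rot: [-3.141, -0.003, -0.143]
ft_force: [-0.7, 2.0, 6.3]
width: 0.145
finger_force: 59.6
```

Request:
{"method": "jog_arm", "body": {
  "motion": "-0.006 0 0 0 0 0 0;-0.007 0 0 0 0 0 0;-0.007 0 0 0 0 0 0;-0.005 0 0 0 0 0 0;-0.003 0 0 0 0 0 0;0 0 0 0 0 0 0"
}}

```text
time_s: 3.98
eef_pos: [529.7, 6.8, 50.1]
tool_rot: [-3.141, -0.004, -0.143]
ft_force: [0.1, 1.3, 8.2]
width: 0.151
finger_force: 59.8
```

Request:
{"method": "jog_arm", "body": {
  "motion": "-0.003 0 0 0 0 0 0;-0.003 0 0 0 0 0 0;-0.003 0 0 0 0 0 0;0 0 0 0 0 0 0;0 0 0 0 0 0 0"
}}

```text
time_s: 4.4
eef_pos: [523.5, 7.7, 50.2]
tool_rot: [-3.14, -0.009, -0.143]
ft_force: [7.2, 1.2, 0.5]
width: 0.145
finger_force: 59.2
```

Request:
{"method": "jog_arm", "body": {
  "motion": "-0.003 0 0 0 0 0 0;-0.002 0 0 0 0 0 0;0 0 0 0 0 0 0;0 0 0 0 0 0 0;0 0 0 0 0 0 0"
}}

```text
time_s: 4.82
eef_pos: [523.3, 7.7, 50.4]
tool_rot: [-3.138, -0.019, -0.144]
ft_force: [22.0, 0.5, -13.1]
width: 0.148
finger_force: 59.1
```

Request:
{"method": "jog_arm", "body": {
  "motion": "0.003 0 0 0 0 0 0;0.002 0 0 0 0 0 0;0 0 0 0 0 0 60;0 0 0 0 0 0 60;0 0 0 0 0 0 60;0 0 -0.020 0 0 0 60;0 0 -0.030 0 0 0 60;0 0 -0.035 0 0 0 80;0 0 -0.035 0 0 0 100;0 0 -0.030 0 0 -6.5 100;0 0 0 0 0 -6.5 100;0 0 0 0 0 -6.5 100"
}}

```text
time_s: 5.82
eef_pos: [520.3, 7.2, 200.4]
tool_rot: [3.139, -0.003, 0.202]
ft_force: [-0.5, 1.1, 0.4]
width: 1.0
finger_force: 0.0
```

Request:
{"method": "jog_arm", "body": {
  "motion": "0 0 0 0 0 -6.5 100;0 0 0 0 0 -6.5 100;0 0 0 0 0 -6.5 100;0 0 0 0 0 -6.5 100;0 0 0 0 0 -6.5 100;0 0 0 0 0 -6.5 100;0 0 0 0 0 -6.5 100;0 0 0 0 0 -6.5 100;0 0 0 0 0 -6.4 100;0 0 0 0 0 0 100"
}}

```text
time_s: 6.65
eef_pos: [518.7, 7.2, 197.7]
tool_rot: [-3.14, 0.001, 1.219]
ft_force: [-0.4, -0.3, 0.4]
width: 1.0
finger_force: 0.0
```

Request:
{"method": "jog_arm", "body": {
  "motion": "-0.0358 0.0053 0 0 0 0 100;-0.0358 0.0053 0 0 0 0 100;-0.0358 0.0053 0 0 0 0 100;-0.0358 0.0053 0 0 0 0 100;-0.0358 0.0053 0 0 0 0 100;-0.0358 0.0053 0 0 0 0 100;-0.0358 0.0050 0 0 0 0 100;0 0 0 0 0 0 100;0 0 0 0 0 0 100"
}}

```text
time_s: 7.4
eef_pos: [465.5, -242.8, 197.7]
tool_rot: [-3.14, 0.0, 1.208]
ft_force: [-0.6, 1.0, 0.1]
width: 0.999
finger_force: 0.0
```

Run:
```python
from h import *
st=get_state(); im=read_camera("wrist")[:,:,::-1]; cv2.imwrite("pics/w2.png",im); np.save("w2.npy",np.r_[st["eef_pos"],st["tool_rot"]])
print(st["time_s"],st["eef_pos"],st["tool_rot"],st["joint_positions"].round(2))
t=read_camera("top")[:,:,::-1]
out=np.zeros((600,700,3),np.uint8); out[:400,:640]=im; out[400:,:350]=cv2.resize(t[175:260,270:420],(350,200)); cv2.imwrite("pics/w2v.png",out)
```

```text
7.4 [ 465.46660539 -242.83508286  197.66158461] [-3.14002961e+00  1.05640696e-04  1.20764662e+00] [ 0.86  0.1  -0.46  1.79  0.05  1.26  0.03]
```

View pics/w2v.png

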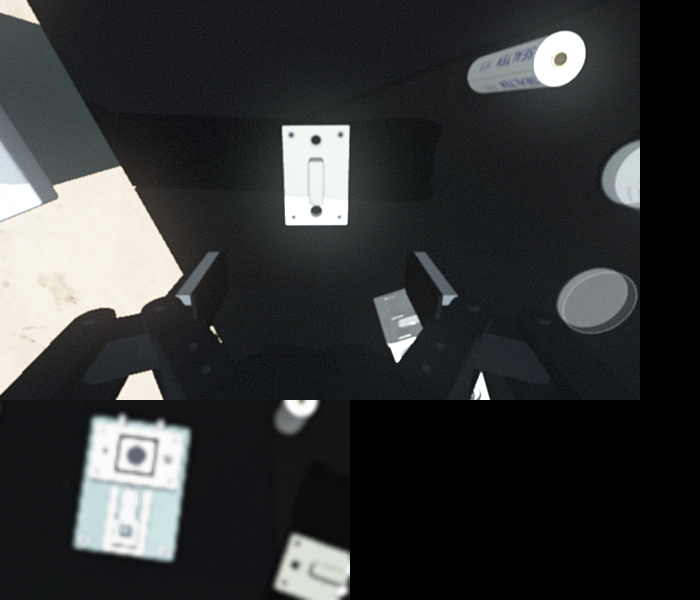

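The slide now sits at its end stop with the tongue off the seat (inset). The cover has corners (282,125), (350,125), (348,225), (285,225) and holes at (316,140) and (316,211), well aligned with the gripper.

Run:
```python
from h import *
a=np.load("w2.npy"); cm=cam("wrist",dict(eef_pos=a[:3],tool_rot=a[3:]))
W=lambda L,z:[ray(cm,u,v,z) for u,v in L]
g=cv2.cvtColor(cv2.imread("pics/w2.png"),cv2.COLOR_BGR2GRAY); m=np.zeros_like(g); m[110:240,265:365]=(g[110:240,265:365]>110)*255
c=max(cv2.findContours(m,0,2)[0],key=cv2.contourArea); q=cv2.approxPolyDP(c,8,True)[:,0]; print(q.tolist())
o=sorted(q.tolist(),key=lambda p:np.arctan2(p[1]-175,p[0]-316)) # TL,TR,BR,BL
print("cover",fit([(-35,55),(35,55),(35,-55),(-35,-55)],W(o,14)))
print("holes",fit([(0,40),(0,-40)],W([(316,140),(316,211)],14)))
print("rib",W([(316,181.5)],46))
```

```text
[[283, 125], [285, 224], [346, 224], [349, 126]]
cover (array([ 466.1, -241.2]), np.float64(-0.3687), np.float64(0.6))
holes (array([ 466.5, -241. ]), np.float64(-0.3629), np.float64(0.3))
rib [array([ 467.36099084, -238.93955597,   46.        ])]
```

Request:
{"method": "jog_arm", "body": {
  "motion": "0.0019 0.0002 0.030 0 0 0 60;0 0 0.035 0 0 0 60;0 0 0.035 0 0 0 60;0 0 0.035 0 0 0 60;0 0 0.025 0 0 0 60;0 0 0.013 0 0 0 60;0 0 0.005 0 0 0 60;0 0 0 0 0 0 60;0 0 0 0 0 0 0;0 0 0 0 0 0 0;0 0 0 0 0 0 0;0 0 0 0 0 0 0"
}}

```text
time_s: 8.5
eef_pos: [469.0, -239.1, 22.0]
tool_rot: [3.139, 0.001, 1.216]
ft_force: [-0.9, 1.1, 5.4]
width: 0.172
finger_force: 61.2
```

Request:
{"method": "jog_arm", "body": {
  "motion": "0 0 0 0 0 0 0;0 0 0 0 0 0 0;0 0 0 0 0 0 0;0 0 0 0 0 0 0"
}}

```text
time_s: 8.83
eef_pos: [469.0, -239.1, 21.9]
tool_rot: [3.139, 0.001, 1.216]
ft_force: [-1.3, 1.2, 6.2]
width: 0.172
finger_force: 61.4
```

Request:
{"method": "jog_arm", "body": {
  "motion": "0 0 -0.010 0 0 0 0;0 0 -0.020 0 0 0 0;0 0 -0.030 0 0 0 0;0 0 -0.030 0 0 0 0;0 0 -0.020 0 0 0 0;0 0 -0.010 0 0 -4 0;0 0 0 0 0 -4 0;0 0 0 0 0 -3.9 0;0 0 0 0 0 0 0;0 0 0 0 0 0 0"
}}

```text
time_s: 9.67
eef_pos: [467.7, -238.7, 140.5]
tool_rot: [-3.142, 0.0, 1.422]
ft_force: [-0.4, 0.3, -2.1]
width: 0.175
finger_force: 60.1
```

Run:
```python
from h import *
st=get_state(); im=read_camera("wrist")[:,:,::-1]; cv2.imwrite("pics/w3.png",im); np.save("w3.npy",np.r_[st["eef_pos"],st["tool_rot"]])
print(st)
```

```text
{'time_s': 9.6667, 'joint_positions': array([ 0.86846575,  0.15208004, -0.48242906,  1.86019145,  0.07743912,
        1.14761115,  0.20979849]), 'qvel': array([-0.00327697,  0.00423141,  0.00319838,  0.00203264,  0.00024038,
       -0.00297119, -0.00562261]), 'joint_torque': array([ 1.74617150e-02, -3.59770417e+01, -2.17167065e+00, -3.04158425e+01,
        1.81626430e-02, -2.68997406e-03,  1.26989814e-01]), 'eef_pos': array([ 467.66674905, -238.74195466,  140.49757375]), 'tool_rot': array([-3.14150128e+00,  2.39854908e-04,  1.42165966e+00]), 'ft_force': array([-0.40360628,  0.25495618, -2.08735545]), 'moment': array([-0.03266099,  0.01503948, -0.05161304]), 'finger_force': 60.06459832191467, 'width': 0.17475456692854374}
```

View pics/w3.png

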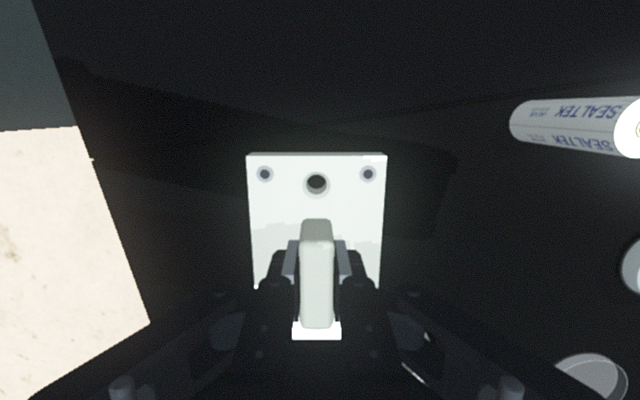

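The cover is held square: front edge (246–387,154), small hole at (316,183), screws at (265,174) and (368,174), rib between the pads.

Run:
```python
from h import *
a=np.load("w3.npy"); cm=cam("wrist",dict(eef_pos=a[:3],tool_rot=a[3:]))
T=R.from_euler("xyz",a[3:]).as_matrix()
for u,v in[(316.3,183),(265,174),(368,174),(247,156),(386,156)]:
    print((u,v),[((ray(cm,u,v,z)-a[:3])@T).round(1).tolist() for z in (132.5,)])
```

```text
(316.3, 183) [[37.3, 0.9, 8.0]]
(265, 174) [[41.9, -25.0, 8.0]]
(368, 174) [[42.0, 27.0, 8.0]]
(247, 156) [[51.0, -33.5, 8.0]]
(386, 156) [[51.1, 35.4, 8.0]]
```

Request:
{"method": "jog_arm", "body": {
  "motion": "0.0120 0.0071 0 0 0 0 0;0.0240 0.0143 0 0 0 0 0;0.0240 0.0143 0 0 0 0 0;0.0240 0.0143 0 0 0 0 0;0.0240 0.0143 0 0 0 0 0;0.0240 0.0143 0 0 0 0 0;0.0240 0.0143 0 0 0 0 0;0.0220 0.0131 0 0 0 0 0;0.0120 0.0071 0 0 0 0 0;0 0 0 0 0 0 0;0 0 0 0 0 0 0"
}}

```text
time_s: 10.63
eef_pos: [607.4, -67.1, 139.8]
tool_rot: [-3.14, 0.0, 1.424]
ft_force: [0.1, -0.1, -2.7]
width: 0.175
finger_force: 60.1
```

Run:
```python
from h import *
st=get_state(); im=read_camera("wrist")[:,:,::-1]; cv2.imwrite("pics/w4.png",im); np.save("w4.npy",np.r_[st["eef_pos"],st["tool_rot"]])
print(st["time_s"],st["eef_pos"],st["tool_rot"])
cv2.imwrite("pics/w4v.png",cv2.resize(im[0:260,200:440],None,fx=2.3,fy=2.3,interpolation=cv2.INTER_CUBIC))
```

```text
10.6333 [607.36266161 -67.13324066 139.82404089] [-3.14025658e+00  4.26107675e-04  1.42449155e+00]
```

View pics/w4v.png

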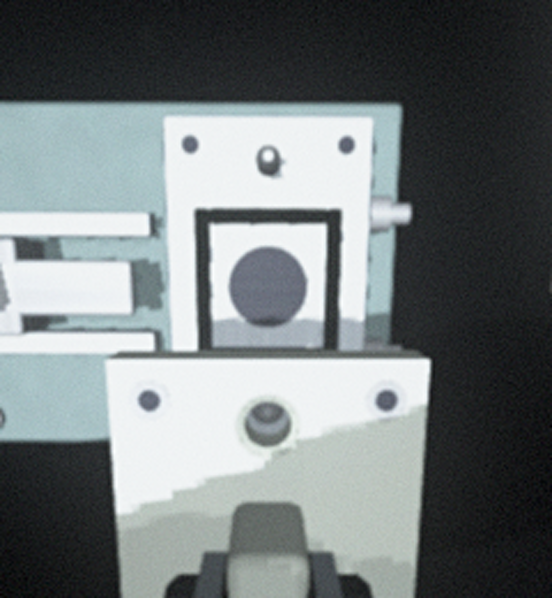

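The view shows the thin dowel at crop (268,158), block screws at (190,145) and (346,145), and the block far edge at v=117. The cover's small hole is at (268,424), its screws at (149,400) and (387,400), and its front top edge at v=358. Laterally they line up.

Run:
```python
from h import *
a=np.load("w4.npy"); cm=cam("wrist",dict(eef_pos=a[:3],tool_rot=a[3:]))
T=R.from_euler("xyz",a[3:]).as_matrix()
f=lambda u,v,z:((ray(cm,200+(u-.65)/2.3,(v-.65)/2.3,z)-a[:3])@T).round(1)[:2]
for n,u,v,z in[("edgeL",165,117,30),("edgeR",373,117,30),("scrL",190,145,30),("scrR",346,145,30),("circle",268,286,30),("dowel tip",268,154,52),("dowel base",268,168,30),("seal near edge",268,212,35),
 ("c hole",268,424,131.8),("c scrL",149,400,131.8),("c scrR",387,400,131.8),("c edgeL",107,358,131.8),("c edgeR",431,358,131.8),("foot edge L",50,103,8),("foot edge R",400,103,8)]: print(n,f(u,v,z))
```

```text
edgeL [115.5 -33. ]
edgeR [115.5  35.3]
scrL [107.1 -25.1]
scrR [107.1  26.7]
circle [61.6  0.9]
dowel tip [101.6   0.8]
dowel base [100.    0.8]
seal near edge [85.8  0.9]
c hole [36.7  0.9]
c scrL [ 42.1 -25.2]
c scrR [42.2 26.9]
c edgeL [ 51.3 -33.8]
c edgeR [51.4 36. ]
foot edge L [123.7 -76.7]
foot edge R [123.7  47.7]
```

Request:
{"method": "jog_arm", "body": {
  "motion": "0.020 0 0 0 0 0 0;0.0245 0 0 0 0 0 0;0.020 0 0 0 0 0 0;0 0 0.015 0 0 0 0;0 0 0.020 0 0 0 0;0 0 0.015 0 0 0 0;0 0 0.008 0 0 0 0;0 0 0 0 0 0 0;0 0 0 0 0 0 0"
}}

```text
time_s: 11.43
eef_pos: [616.8, -5.1, 82.3]
tool_rot: [-3.141, 0.001, 1.422]
ft_force: [-0.4, 0.6, -2.5]
width: 0.174
finger_force: 60.1
```

Request:
{"method": "jog_arm", "body": {
  "motion": "0 0 0.003 0 0 0 0;0 0 0.003 0 0 0 0;0 0 0.003 0 0 0 0;0 0 0.003 0 0 0 0;0 0 0 0 0 0 0;0 0 0 0 0 0 0"
}}

```text
time_s: 11.93
eef_pos: [617.0, -3.5, 70.1]
tool_rot: [-3.141, 0.0, 1.424]
ft_force: [0.3, 0.3, -2.9]
width: 0.175
finger_force: 60.1
```

Request:
{"method": "jog_arm", "body": {
  "motion": "0 0 0.003 0 0 0 0;0 0 0.003 0 0 0 0;0 0 0.002 0 0 0 0;0 0 0 0 0 0 0;0 0 0 0 0 0 0"
}}

```text
time_s: 12.35
eef_pos: [616.9, -3.6, 62.0]
tool_rot: [-3.141, 0.0, 1.424]
ft_force: [-0.1, 0.3, -1.9]
width: 0.176
finger_force: 60.1
```

Request:
{"method": "jog_arm", "body": {
  "motion": "0 0 0.002 0 0 0 0;0 0 0.002 0 0 0 0;0 0 0.001 0 0 0 0;0 0 0 0 0 0 0;0 0 0 0 0 0 0"
}}

```text
time_s: 12.77
eef_pos: [617.2, -3.6, 57.3]
tool_rot: [3.142, 0.0, 1.424]
ft_force: [1.1, -0.1, -2.7]
width: 0.177
finger_force: 60.2
```

Request:
{"method": "jog_arm", "body": {
  "motion": "0 0 0.002 0 0 0 0;0 0 0.001 0 0 0 0;0 0 0 0 0 0 0;0 0 0 0 0 0 0"
}}

```text
time_s: 13.1
eef_pos: [617.3, -3.5, 54.8]
tool_rot: [3.141, 0.0, 1.424]
ft_force: [-2.3, -0.6, 4.2]
width: 0.172
finger_force: 61.0
```

Request:
{"method": "jog_arm", "body": {
  "motion": "0 0 0.002 0 0 0 0;0 0 0.002 0 0 0 0;0 0 0 0 0 0 0;0 0 0 0 0 0 0;0 0 0 0 0 0 0"
}}

```text
time_s: 13.52
eef_pos: [617.3, -3.5, 52.0]
tool_rot: [3.141, 0.001, 1.424]
ft_force: [-5.3, -1.0, 11.3]
width: 0.174
finger_force: 62.0
```

Request:
{"method": "jog_arm", "body": {
  "motion": "0 0 0.002 0 0 0 0;0 0 0.002 0 0 0 0;0 0 0 0 0 0 0;0 0 0 0 0 0 0;0 0 0 0 0 0 0"
}}

```text
time_s: 13.93
eef_pos: [617.4, -3.6, 51.9]
tool_rot: [3.141, 0.003, 1.424]
ft_force: [-15.3, -2.4, 34.7]
width: 0.168
finger_force: 65.2
```

Run:
```python
from h import *
a=read_camera("wrist")[:,:,::-1]; b=read_camera("scene")[:,:,::-1]
cv2.imwrite("pics/w5.png",np.hstack([cv2.resize(a[60:320,200:440],(480,520)),cv2.resize(b[190:255,290:380],None,fx=3.5,fy=8)[:520]]))
s=get_state(); print(s["time_s"],s["eef_pos"],s["ft_force"],s["moment"],s["qvel"].round(3))
```

```text
14.0333 [617.34349112  -3.48296538  51.87336534] [-14.82230168  -1.33326745  32.93723841] [-0.18390996  3.3103638  -0.01607394] [-0.    -0.001  0.    -0.    -0.    -0.    -0.001]
```

View pics/w5.png

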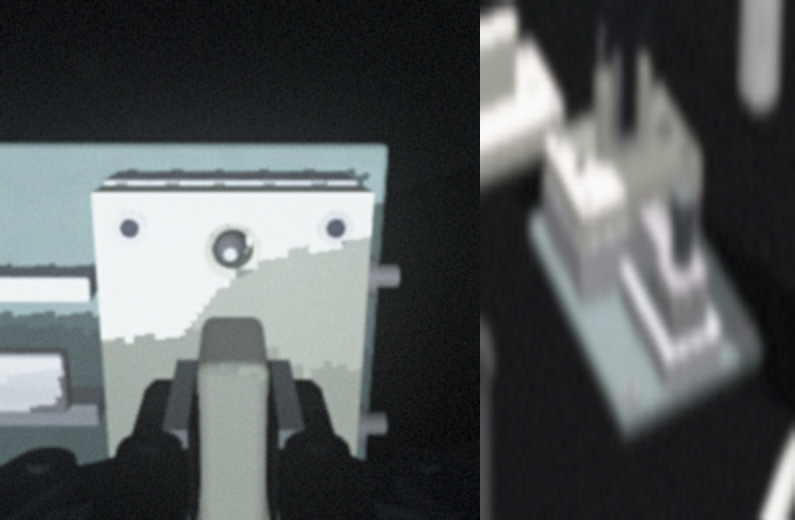

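The thin dowel shows inside the small hole (crop 232,250), the cover sits squarely on the block with no visible gap, and the slide is at its stop.

```bash
python3 -c "
from workcell import *
print(hand_in())"
```

```text
the job is handed in; nothing more can be done
None
```

The cell is closed and handed in at about 14 s: the slide is at its end stop, the upper half is on both dowels and held pressed flush with about 33 N, and the arm's path kept clear of the beaker, film roll and tape roll; the hand-in gave no pass/fail result.

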